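Sort marked reject bottles from the solvent bench

TASK

Sort the collared solvent bottles off the black mat: the two with a square collar are rejects and go into the grey side bin, the one with a round collar has passed and goes into the free half of the white solvent tray. Set each bottle down standing upright on the floor of its container; they are glass, so do not tip, drop or throw them. Leave everything else, including the bottles without a collar, where it stands.

Things in the scene. Friction and masses are not known exactly. Their poses are not given: they have to be found in the camera images.
- reject_a_mid (a point): Upright amber glass bottle, 150 mm tall: body 62 mm diameter, 88 mm high; 36 mm neck; blue cap 44 mm diameter, 112 to 150 mm above the base; 0.24 to 0.39 kg. White square collar round the neck, 70 x 70 x 4 mm, top 108 mm above the base: reject. Point: on the axis, 75 mm above the base; z up. Grip the cap from above (about 20 N), 60 mm above the point. One of four on the mat.
- reject_b_mid (a point): Upright amber glass bottle, 150 mm tall: body 62 mm diameter, 88 mm high; 36 mm neck; blue cap 44 mm diameter, 112 to 150 mm above the base; 0.24 to 0.39 kg. White square collar round the neck, 70 x 70 x 4 mm, top 108 mm above the base: reject. Point: on the axis, 75 mm above the base; z up. Grip the cap from above (about 20 N), 60 mm above the point. One of four on the mat.
- passed_mid (a point): Upright amber glass bottle, 150 mm tall: body 62 mm diameter, 88 mm high; 36 mm neck; blue cap 44 mm diameter, 112 to 150 mm above the base; 0.24 to 0.39 kg. White round collar round the neck, 68 mm diameter, 4 mm thick, top 108 mm above the base: passed. Point: on the axis, 75 mm above the base; z up. Grip the cap from above (about 20 N), 60 mm above the point. One of four on the mat.
- plain_mid (a point): Upright amber glass bottle, 150 mm tall: body 62 mm diameter, 88 mm high; 36 mm neck; blue cap 44 mm diameter, 112 to 150 mm above the base; 0.24 to 0.39 kg. It has no collar. Point: on the axis, 75 mm above the base; z up. Grip the cap from above (about 20 N), 60 mm above the point. One of four on the mat; leave it.
- occupant_mid (a point): Upright amber glass bottle, 150 mm tall: body 62 mm diameter, 88 mm high; 36 mm neck; blue cap 44 mm diameter, 112 to 150 mm above the base; 0.24 to 0.39 kg. It has no collar. Point: on the axis, 75 mm above the base; z up. Grip the cap from above (about 20 N), 60 mm above the point. Stands in the tray; leave it.
- bin: Reject bin, left or right of the mat: grey open box, outer 215 (x) x 125 (y) x 70 mm high, walls and floor 5 mm, fixed. A wall across x = 0, as high as the sides, makes two compartments of 100 x 115 mm centred at x = -52 and +52 mm, y = 0; a bottle fits in each. Origin: centre of the underside, on the bench; z up.
- tray: Solvent tray, on the other side of the mat from the bin: white open tray, no divider, outer 215 (x) x 125 (y) x 30 mm high, walls and floor 5 mm, fixed. One bottle already stands in its +x half; the free place is around x = -52 mm, y = 0. Origin: centre of the underside, on the bench; z up.
- mat: Black rubber mat fixed flat on the bench, 200 (x) x 370 (y) x 4 mm thick; the four bottles to be sorted stand on it, at least 100 mm between neighbouring axes. Origin at the centre of its underside.
- beaker: Bystander: glass beaker, 70 mm in diameter, 90 mm high, beyond the mat. Origin at the centre of its underside.
- jar: Bystander: glass jar with white lid, 60 mm in diameter, 75 mm high, beyond the mat to the left. Origin at the centre of its underside.
- column: Bystander: steel chromatography column lying on the bench, 150 mm long, 18 mm thick, beyond the mat. Origin at the centre of its underside.
- spanner: Bystander: steel spanner lying on the bench just beyond the mat, 170 mm long. Origin near its middle, on the underside.
- rack: Bystander: white vial rack fixed to the bench, 80 x 140 mm, 50 mm high with its vials, beyond the mat to the right. Origin at the centre of its underside.
Things that resemble listed ones, but are neither listed nor needed, are in the scene too. What is shaped like the tray but brown is not meant.

How it is judged:
At the end, for the whole second after the job is handed in: Both square-collared bottles stand upright (0.1 rad) on the bin floor, the round-collared one on the tray floor, inside the walls, bases under 8 mm above the floor, released, at rest; bystanders within 30 mm of their starts, uncollared bottles upright (0.1 rad) (x of reject_a_mid in the frame of bin between -0.1 and 0.1 m and y of reject_a_mid in the frame of bin between -0.055 and 0.055 m and z of reject_a_mid in the frame of bin between 0.07 and 0.088 m and angle between each of reject_a_mid, reject_b_mid, passed_mid, plain_mid, occupant_mid's own z axis and vertical below 0.1 rad and linear speed of each of reject_a, reject_b, passed below 0.02 m/s and x of reject_b_mid in the frame of bin between -0.1 and 0.1 m and y of reject_b_mid in the frame of bin between -0.055 and 0.055 m and z of reject_b_mid in the frame of bin between 0.07 and 0.088 m and x of passed_mid in the frame of tray between -0.1 and 0.1 m and y of passed_mid in the frame of tray between -0.055 and 0.055 m and z of passed_mid in the frame of tray between 0.07 and 0.088 m and distance of each of plain_mid, occupant_mid, beaker, jar, column, spanner from where it was at the start of the episode below 0.03 m); the robot touches nothing.
It fails at once if a bottle being sorted is tipped by more than 0.6 rad (angle between any of reject_a_mid, reject_b_mid, passed_mid's own z axis and vertical above 0.6 rad).
It fails at once if a bottle is dropped from more than about 18 mm or thrown (faster than 0.6 m/s while not held) ((linear speed of reject_a above 0.6 m/s and contact force between reject_a and the fingers below 0.05 N) or (linear speed of reject_b above 0.6 m/s and contact force between reject_b and the fingers below 0.05 N) or (linear speed of passed above 0.6 m/s and contact force between passed and the fingers below 0.05 N)).
It fails at once if a bystander is moved by more than 30 mm or a bottle without a collar is tipped (distance of any of plain_mid, occupant_mid, beaker, jar, column, spanner from where it was at the start of the episode above 0.03 m or angle between any of plain_mid, occupant_mid's own z axis and vertical above 0.3 rad).
It also fails if it takes over 67 s, if anything falls off the work surface, if the arm or the gripper's body presses on something with over 40 N, if the wrist force passes 120 N, or if a joint passes its speed limit or range.

ROBOT

A 6-joint arm with a two-finger parallel gripper is mounted at the origin on the work surface. World frame = base frame: x ahead of the robot, y to its left, z up, the work surface at z = 0. Lengths are in m, angles in rad, forces in N, time in s.
With the tool pointing down it reaches from about 0.35 to 0.95 m from the base axis. Payload 17.4 kg.
Tool frame: the origin (TCP) lies on the centre line of the jaws, within the pads' length; the fingertips stand 17 mm ahead of it and the grasp point (between the pads) lies 2 mm behind it; z points along the fingers, y is the line along which they close (so a half turn about z gives the same grasp; the last joint's range is limited). The gripper opens to 93 mm and grips with 3 to 60 N. Pads are 15 mm wide; open, the fingers measure 128 mm over their backs; the gripper's body (75 mm by 188 mm) begins 65 mm behind the grasp point.
Start: joints at [1.094, 0.116, 1.442, -0, 1.584, -0.038], TCP at [0.287, 0.611, 0.236] pointing down, gripper open.
Joint ranges: [-2.83, 2.83], [-0.83, 2.19], [0.07, 2.5], [-1.14, 4.28], [0.01, 3], [-2.97, 2.97]. Speed limits (rad/s): [1.89, 1.89, 2.22, 3.14, 3.14, 3.14].

INTERFACE

Orientations are given as a unit quaternion [w, x, y, z].
In Python, from rig import * gives the robot as it stands.
- The arm moves only by the tool apply_moves, never from a script. Its argument "steps" is a list of rows, each a list of 6 numbers: the shift along the tool's x, y, z normalised to -1 to 1, where 1 is 30 mm, then the turn, a rotation vector about the tool's x, y, z normalised to -1 to 1, where 1 is 90 degrees. A call has 1 to 20 rows; each row shifts and turns the commanded pose from where the row before left it, along the tool's axes as they then stand; what a row does not reach is not made up. A row lasts 1/12 s, in which the tool goes at most 41.7 mm and 7.16 degrees, less where a joint would pass 70% of its speed; a pose out of reach is approached as far as the arm can. A call with a number of a shift or a turn outside -1 to 1 is refused whole. A call with a gripper value outside its range is refused whole. "claw" is the opening in per cent of the stroke, from 0 (shut) to 100 (fully open), set as the call begins (left out, the last holds). The fingers move at their own pace and stop on an object; "grip_force" is the grip in N (left out, the last holds). Time passes only in rows, so rows that do not move let the fingers close. It gives the time, the measured TCP pose, the force, the opening and the grip force at its end, in the units of the state.
- get_state(): the state, without advancing time (a new reading comes with each control period).
- snapshot(name): name is "side" or "top" or "wrist"; returns the picture (420x560x3 uint8, red, green, blue); there is no depth.
- camera_model(name): a dict with "fx", "fy", "cx", "cy" (pixels), "D" ([k1, k2, p1, p2, k3] as OpenCV has them; the pictures are not rectified), "rvec" (rotation vector, rad) and "tvec" (3), from world to camera coordinates, as OpenCV has them. Camera axes: x right, y down, z forward; pixel columns grow to the right and rows downward; lengths in m; the calibration is good to about 2 mm. A picture is of the moment at which its call begins: read the wrist's pose just before it. camera_model takes no time and is no camera call; for the wrist camera it gives the pose at the moment of the call.
- sign_off(): hands the job in; it is judged then, once.
The state is a dict: "t": time; "joint_positions": joint angles; "joint_vel": joint speeds; "joint_torque": joint torques, N m; "ee_pos": TCP position; "tcp_rot": TCP orientation; "ft_force": force on the tool from outside, world axes, zero at the start; "moment": the same for the moment, N m; "grip_width": finger opening in m; "finger_force": force on a finger pad.
Only numpy, scipy, OpenCV 4.12 (cv2) and the standard library are available. Lean on these libraries where they do the work, as an engineer would, in place of code of your own. Each camera call takes 0.05 s, during which the arm holds its last target. There are 200 camera calls.

## Working session

There is one attempt and no reset: what is moved stays moved. The work goes in short steps, Python scripts to look and compute and a tool call to move; the robot and the scene stay as the last step left them, time stands still between calls to the robot, and variables do not carry over. Pictures are saved under pics/ and viewed, at most 10 in all, crops included, and the job is handed in when it is done.

Besides the shell and the picture viewer there is one more tool, called after "Request:" by a JSON object that holds its "method" and its "body". apply_moves: Moves the arm, as the interface text tells. Its arguments: {"type":"object","properties":{"steps":{"type":"array"},"claw":{"type":"number"},"grip_force":{"type":"number"}},"required":["steps"]}

```bash
mkdir -p pics; python3 - <<'E'
from rig import *
import cv2
for n in ("top","side"):
    cv2.imwrite(f"pics/{n}0.png",snapshot(n)[:,:,::-1]); 
    m=camera_model(n); print(n,m)
s=get_state(); print(s)
E
```

```text
top {'fx': 391.2120221231289, 'fy': 391.2120221231289, 'cx': 269.9210014187007, 'cy': 207.46793269167628, 'D': array([-0.04350612,  0.        ,  0.        ,  0.        ,  0.        ]), 'rvec': array([ 2.17584278, -2.1742649 ,  0.13908033]), 'tvec': array([-0.12770833,  0.52843421,  1.09205579])}
side {'fx': 503.51648459750623, 'fy': 503.51648459750623, 'cx': 274.2435303294204, 'cy': 220.65017814295723, 'D': array([-0.10293736,  0.        ,  0.        ,  0.        ,  0.        ]), 'rvec': array([ 2.31488391, -0.63369645,  0.24835044]), 'tvec': array([-0.51417728,  0.18354859,  1.43038445])}
{'t': 0.1, 'joint_positions': array([ 1.09419011e+00,  1.16408806e-01,  1.44220583e+00, -4.26033177e-05,
        1.58401834e+00, -3.77945595e-02]), 'joint_vel': array([ 0.00013857, -0.0003485 , -0.00176344, -0.0003951 ,  0.00058689,
        0.00104842]), 'joint_torque': array([ 3.72431794e-03, -7.22880864e+01, -6.23867798e+01,  7.80099817e-02,
        2.27797288e-02, -2.89280945e-05]), 'ee_pos': array([0.2867175 , 0.6108834 , 0.23499413]), 'tcp_rot': array([-1.11716829e-04,  2.17649968e-01,  9.76026752e-01, -5.08471509e-04]), 'ft_force': array([0.01641067, 0.68380927, 0.11237195]), 'moment': array([ 0.02062698, -0.05903362, -0.00882809]), 'finger_force': 0.0, 'grip_width': 0.09308466425352596}
```

View pics/top0.png

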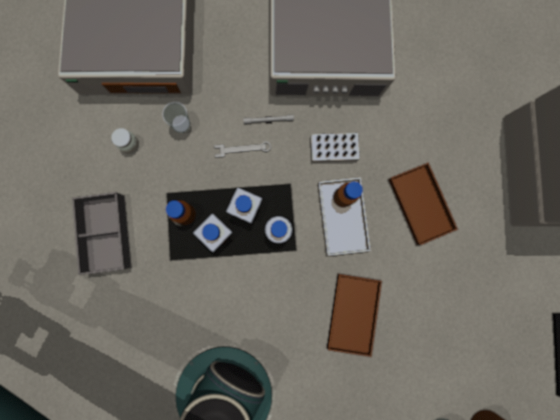

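View pics/side0.png

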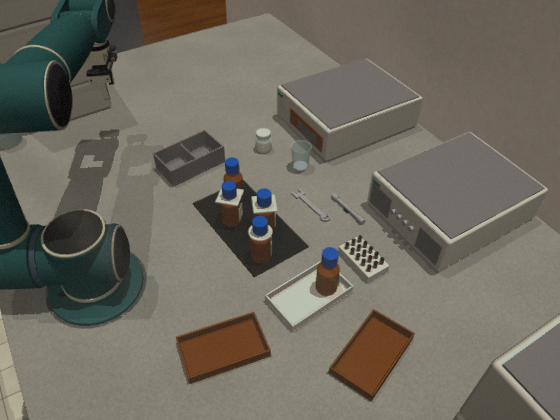

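The top view shows the plain bottle at (178,208), square collars at (245,204) and (211,232), and the round collar at (278,229). The bin is at (102,233), the tray at (343,217), with its occupant in the far half. Next I measure the caps and the container corners.

```bash
cat > h.py <<'E'
import numpy as np, cv2
from scipy.optimize import least_squares
def K(m): return np.array([[m['fx'],0,m['cx']],[0,m['fy'],m['cy']],[0,0,1.]])
def proj(m,P): return cv2.projectPoints(np.array(P,float).reshape(-1,3),m['rvec'],m['tvec'],K(m),m['D'])[0][:,0]
def ray(m,uv,z):
    n=cv2.undistortPoints(np.array(uv,float).reshape(-1,1,2),K(m),m['D'])[:,0]
    R=cv2.Rodrigues(m['rvec'])[0]; d=np.c_[n,np.ones(len(n))]@R; c=-R.T@m['tvec']
    return c+d*((z-c[2])/d[:,2])[:,None]
def blobs(img,amin=60):
    h=cv2.cvtColor(img,cv2.COLOR_RGB2HSV)
    mk=cv2.inRange(h,(105,150,60),(125,255,255))
    n,l,st,c=cv2.connectedComponentsWithStats(mk)
    return [(c[i],st[i][4]) for i in range(1,n) if st[i][4]>amin]
def capcen(m,x,y,zb):
    a=np.linspace(0,6.283,40)
    P=[(x+.022*np.cos(t),y+.022*np.sin(t),zb+z) for t in a for z in(.112,.15)]
    M=cv2.moments(cv2.convexHull(proj(m,P).astype(np.float32)))
    return np.array([M['m10'],M['m01']])/M['m00']
def capfit(m,uv,zb):
    g=ray(m,uv,zb+.14)[0,:2]
    return least_squares(lambda p:capcen(m,p[0],p[1],zb)-uv,g,diff_step=1e-3).x
E
python3 - <<'E'
from h import *; from rig import *
T=cv2.imread('pics/top0.png')[:,:,::-1].copy();S=cv2.imread('pics/side0.png')[:,:,::-1].copy()
for n,I in(('top',T),('side',S)):
    m=camera_model(n)
    for c,a in blobs(I): print(n,c.round(1),a,capfit(m,c,.004).round(4))
a=cv2.resize(T[180:285,60:145],None,fx=5,fy=5,interpolation=cv2.INTER_CUBIC)
b=cv2.resize(T[165:270,305:375],None,fx=5,fy=5,interpolation=cv2.INTER_CUBIC)
cv2.imwrite('pics/crop.png',np.hstack([a,b])[:,:,::-1])
E
```

```text
top [353.2 190. ] 209 [ 0.5634 -0.3435]
top [243.2 203.4] 182 [ 0.5271 -0.0562]
top [174.5 208.7] 237 [0.5134 0.1214]
top [278.6 228.6] 173 [ 0.4618 -0.1472]
top [210.7 231.8] 187 [0.4536 0.0267]
side [231.2 163.7] 125 [0.5146 0.1269]
side [228.5 186.1] 125 [0.4603 0.0384]
side [263.5 193.9] 124 [ 0.5339 -0.0452]
side [259.6 222.7] 180 [ 0.4667 -0.1409]
side [330.1 253.4] 155 [ 0.5725 -0.3335]
```

View pics/crop.png

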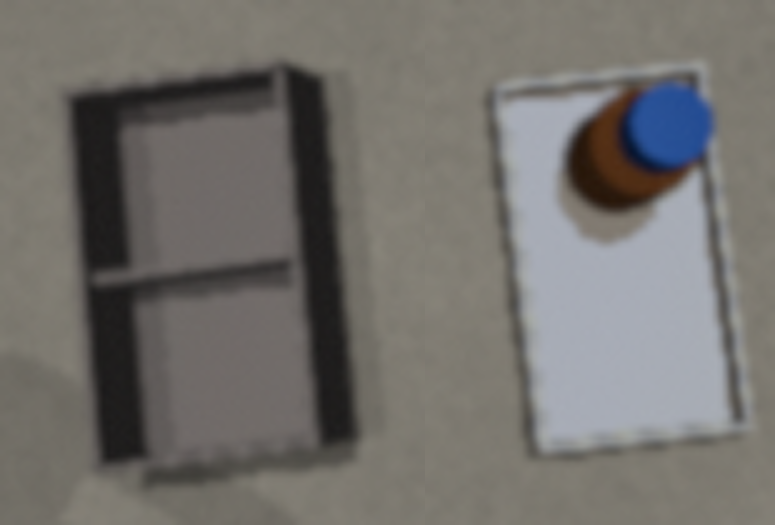

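```bash
python3 - <<'E'
from h import *; from rig import *
m=camera_model('top')
def go(c,o,z):
    P=ray(m,np.array(c)/5+np.array(o),z)[:,:2]
    e=np.linalg.norm(np.roll(P,-1,0)-P,axis=1)
    v=(P[0]+P[1]-P[2]-P[3])/2
    print(P.round(3).tolist(),'edges',e.round(3),'cen',P.mean(0).round(4),'xyaw',np.degrees(np.arctan2(v[1],v[0])).round(1))
go([(68,95),(285,66),(322,452),(100,464)],(60,180),.07)
go([(491-425,85),(707-425,63),(750-425,432),(535-425,455)],(305,165),.03)
print('cam',-cv2.Rodrigues(m['rvec'])[0].T@m['tvec'])
# occupant rule: measured at floor 5mm
for n,c in(('top',(353.2,190)),('side',(330.1,253.4))): print(capfit(camera_model(n),np.array(c),.005))
q=get_state(); print(q['tcp_rot'])
from scipy.spatial.transform import Rotation as R
w=q['tcp_rot']; print(R.from_quat([w[1],w[2],w[3],w[0]]).as_matrix().round(3))
mw=camera_model('wrist'); Rw=cv2.Rodrigues(mw['rvec'])[0]; print('wrist cam pos',-Rw.T@mw['tvec'],Rw.round(2),mw['fx'])
E
```

```text
[[0.547, 0.418], [0.563, 0.298], [0.351, 0.269], [0.344, 0.39]] edges [0.122 0.214 0.122 0.204] cen [0.4515 0.3438] xyaw 7.8
[[0.603, -0.267], [0.616, -0.394], [0.403, -0.413], [0.39, -0.29]] edges [0.127 0.215 0.124 0.214] cen [ 0.5031 -0.341 ] xyaw 5.6
cam [ 0.40753099 -0.1053133   1.14497405]
[ 0.56320797 -0.34329847]
[ 0.5720318  -0.33427228]
[-1.11716829e-04  2.17649968e-01  9.76026752e-01 -5.08471509e-04]
[[-0.905  0.425 -0.   ]
 [ 0.425  0.905 -0.001]
 [-0.    -0.001 -1.   ]]
wrist cam pos [0.21251674 0.64524519 0.3840133 ] [[ 0.42  0.91 -0.  ]
 [ 0.87 -0.41  0.29]
 [ 0.26 -0.13 -0.96]] 342.89163799555365
```

Edge lengths come out near 215 × 125, and the caps are where expected. I'm moving over the mat for a close look.

Request:
{"method": "apply_moves", "body": {"steps": [[0, 0, -1, 0, 0, -0.07], [0, 0, -1, 0, 0, -0.07], [0, 0, -1, 0, 0, -0.07], [0, 0, -1, 0, 0, -0.07], [-0.34, -1, -0.05, 0, 0, 0], [-0.34, -1, -0.05, 0, 0, 0], [-0.34, -1, -0.05, 0, 0, 0], [-0.34, -1, -0.05, 0, 0, 0], [-0.34, -1, -0.05, 0, 0, 0], [-0.34, -1, -0.05, 0, 0, 0], [-0.34, -1, -0.05, 0, 0, 0], [-0.34, -1, -0.05, 0, 0, 0], [-0.34, -1, -0.05, 0, 0, 0], [-0.34, -1, -0.05, 0, 0, 0], [-0.34, -1, -0.05, 0, 0, 0], [-0.34, -1, -0.05, 0, 0, 0], [-0.34, -1, -0.05, 0, 0, 0], [-0.34, -1, -0.05, 0, 0, 0], [-0.34, -1, -0.05, 0, 0, 0], [0, 0, 0, 0, 0, 0]], "claw": 100, "grip_force": 20}}

```text
t: 1.77
ee_pos: [0.4413, 0.1574, 0.3782]
tcp_rot: [0.0, 0.001, 1.0, -0.001]
ft_force: [0.6, 0.0, -0.2]
grip_width: 0.093
finger_force: 0.0
```

```bash
python3 - <<'E'
from h import *; from rig import *
s=get_state(); print(s['t'],s['ee_pos'].round(4),s['tcp_rot'].round(3))
m=camera_model('wrist'); I=snapshot('wrist'); cv2.imwrite('pics/w1.png',I[:,:,::-1])
for c,a in blobs(I): print(c.round(1),a,capfit(m,c,.004).round(4))
E
```

```text
1.7667 [0.4413 0.1574 0.3782] [ 0.     0.001  1.    -0.001]
[167.3 194.3] 1312 [0.4544 0.0234]
[ 20.8 200.7] 1492 [ 0.4623 -0.1474]
[249.7 240.3] 1171 [0.5118 0.1173]
[105.5 252.3] 1358 [ 0.5276 -0.0598]
```

View pics/w1.png

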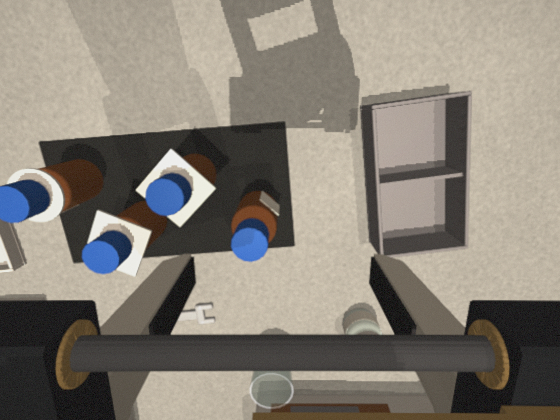

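The wrist view agrees with the top view within 3 mm: square collars at (168,195) and (105,252), round at (20,201), plain at (250,240). The bin rim corners are about (375,105), (471,93), (467,248) and (382,254).

```bash
python3 - <<'E'
from h import *; from rig import *
m=camera_model('wrist')
P=ray(m,[(373,106),(471,93),(467,248),(381,255)],.07)[:,:2]
print(P.round(3),np.linalg.norm(np.roll(P,-1,0)-P,axis=1).round(3),P.mean(0).round(4))
d=P[3]-P[0];e=P[2]-P[1];print(np.degrees(np.arctan2([d[1],e[1]],[d[0],e[0]])))
Q=ray(m,[(379,180),(463,175)],.07)[:,:2];print(Q,Q.mean(0))
for b in [(.4525,.345)]:
  y=np.radians(7.8)
  for s in(-1,1): print(np.array(b)+s*.052*np.array([np.cos(y),np.sin(y)]))
E
```

```text
[[0.356 0.274]
 [0.341 0.395]
 [0.55  0.423]
 [0.561 0.301]] [0.122 0.211 0.122 0.207] [0.4519 0.3483]
[7.52585931 7.57261966]
[[0.45093225 0.28955646]
 [0.44452281 0.40120862]] [0.44772753 0.34538254]
[0.40098111 0.33794279]
[0.50401889 0.35205721]
```

Request:
{"method": "apply_moves", "body": {"steps": [[-0.084, -0.886, 0, 0, 0, 0], [-0.084, -0.886, 0, 0, 0, 0], [-0.084, -0.886, 0, 0, 0, 0], [-0.084, -0.886, 0, 0, 0, 0], [-0.084, -0.886, 0, 0, 0, 0], [0, 0, 1, 0, 0, 0], [0, 0, 1, 0, 0, 0], [0, 0, 1, 0, 0, 0], [0, 0, 1, 0, 0, 0], [0, 0, 1, 0, 0, 0], [0, 0, 0, 0, 0, 0], [0, 0, 0, 0, 0, 0]]}}

```text
t: 2.82
ee_pos: [0.4525, 0.029, 0.2278]
tcp_rot: [-0.001, -0.001, 1.0, 0.0]
ft_force: [-0.2, -0.3, 1.3]
grip_width: 0.0928
finger_force: 0.0
```

```bash
python3 - <<'E'
from h import *; from rig import *
s=get_state(); print(s['t'],s['ee_pos'].round(4))
m=camera_model('wrist'); I=snapshot('wrist'); cv2.imwrite('pics/w2.png',I[:,:,::-1])
for c,a in blobs(I,300): print(c.round(1),a,capfit(m,c,.004).round(4))
print(proj(m,[s['ee_pos']-[0,0,0]]))
E
```

```text
2.8167 [0.4525 0.029  0.2278]
[275.6 229.5] 3190 [0.4545 0.0238]
[ 38.4 238.4] 4160 [ 0.4628 -0.1504]
[376.1 306.8] 467 [0.5198 0.1026]
[188.9 314.9] 807 [ 0.5275 -0.0453]
[[283.17748585 285.77238659]]
```

View pics/w2.png

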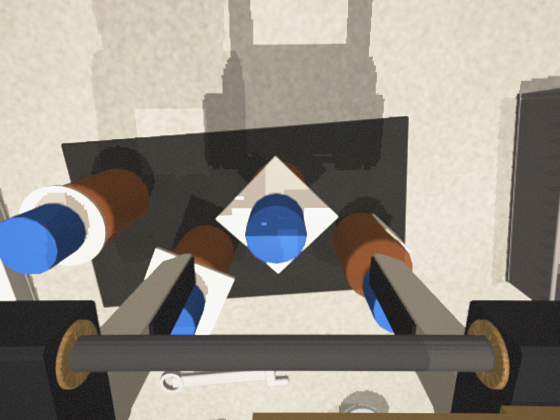

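The cap at (276,230) lies between the jaws, 5 mm off-centre in y. I'm correcting, descending and gripping.

Request:
{"method": "apply_moves", "body": {"steps": [[-0.07, -0.17, 0.6, 0, 0, 0], [0, 0, 0.8, 0, 0, 0], [0, 0, 0.8, 0, 0, 0], [0, 0, 0.6, 0, 0, 0], [0, 0, 0.23, 0, 0, 0], [0, 0, 0, 0, 0, 0]]}}

```text
t: 3.37
ee_pos: [0.4553, 0.0234, 0.1378]
tcp_rot: [-0.0, -0.001, 1.0, 0.0]
ft_force: [0.1, 0.4, 0.6]
grip_width: 0.0933
finger_force: 0.0
```

Request:
{"method": "apply_moves", "body": {"steps": [[0, 0, 0, 0, 0, 0], [0, 0, 0, 0, 0, 0], [0, 0, 0, 0, 0, 0], [0, 0, 0, 0, 0, 0], [0, 0, 0, 0, 0, 0], [0, 0, 0, 0, 0, 0]], "claw": 0, "grip_force": 20}}

```text
t: 3.87
ee_pos: [0.4552, 0.0232, 0.1376]
tcp_rot: [0.0, -0.001, 1.0, 0.0]
ft_force: [-0.2, -0.3, -0.2]
grip_width: 0.0574
finger_force: 0.0
```

Request:
{"method": "apply_moves", "body": {"steps": [[0, 0, 0, 0, 0, 0], [0, 0, 0, 0, 0, 0], [0, 0, 0, 0, 0, 0], [0, 0, 0, 0, 0, 0], [0, 0, 0, 0, 0, 0]]}}

```text
t: 4.28
ee_pos: [0.4551, 0.0232, 0.1372]
tcp_rot: [-0.0, -0.001, 1.0, 0.0]
ft_force: [0.5, 1.7, -0.0]
grip_width: 0.0437
finger_force: 20.0
```

Request:
{"method": "apply_moves", "body": {"steps": [[0, 0, -0.3, 0, 0, 0], [0, 0, -0.6, 0, 0, 0], [0, 0, -0.9, 0, 0, 0], [0, 0, -0.9, 0, 0, 0], [0, 0, -0.9, 0, 0, 0], [0, 0, -0.9, 0, 0, 0], [0, 0, -0.8, 0, 0, 0], [0, 0, -0.6, 0, 0, 0], [0, 0, -0.4, 0, 0, 0]]}}

```text
t: 5.03
ee_pos: [0.4551, 0.0232, 0.3288]
tcp_rot: [0.001, -0.0, 1.0, -0.0]
ft_force: [1.1, 0.1, -2.5]
grip_width: 0.0439
finger_force: 20.0
```

Request:
{"method": "apply_moves", "body": {"steps": [[-0.1, 0.4, 0, 0, 0, 0], [-0.1, 0.7, 0, 0, 0, 0], [-0.12, 0.9, 0, 0, 0, 0], [-0.12, 0.9, 0, 0, 0, 0], [-0.12, 0.9, 0, 0, 0, 0], [-0.12, 0.9, 0, 0, 0, 0], [-0.12, 0.9, 0, 0, 0, 0], [-0.12, 0.9, 0, 0, 0, 0], [-0.12, 0.9, 0, 0, 0, 0], [-0.12, 0.9, 0, 0, 0, 0], [-0.12, 0.9, 0, 0, 0, 0], [-0.12, 0.9, 0, 0, 0, 0], [-0.12, 0.6, 0, 0, 0, 0], [-0.1, 0.3, 0, 0, 0, 0], [0, 0, 0, 0, 0, 0], [0, 0, 0, 0, 0, 0]]}}

```text
t: 6.37
ee_pos: [0.5034, 0.3529, 0.3258]
tcp_rot: [-0.0, -0.001, 1.0, -0.0]
ft_force: [-0.8, -1.2, -2.2]
grip_width: 0.044
finger_force: 20.0
```

```bash
python3 - <<'E'
from h import *; from rig import *
s=get_state(); print(s['t'],s['ee_pos'].round(4),s['tcp_rot'].round(3),s['grip_width'])
m=camera_model('wrist'); I=snapshot('wrist'); cv2.imwrite('pics/w3.png',I[:,:,::-1])
y=np.radians(7.6);c=np.array([.4515,.3465]);X=np.array([np.cos(y),np.sin(y)]);Y=np.array([-X[1],X[0]])
J=I[:,:,::-1].copy()
pts=[np.r_[c+a*.1075*X+b*.0625*Y,.07] for a,b in((-1,-1),(-1,1),(1,1),(1,-1))]
cv2.polylines(J,[proj(m,pts).astype(int)],True,(0,255,0),1)
cv2.imwrite('pics/w3.png',J)
E
```

```text
6.3667 [0.5034 0.3529 0.3258] [-0.    -0.001  1.    -0.   ] 0.043952291508101655
```

View pics/w3.png

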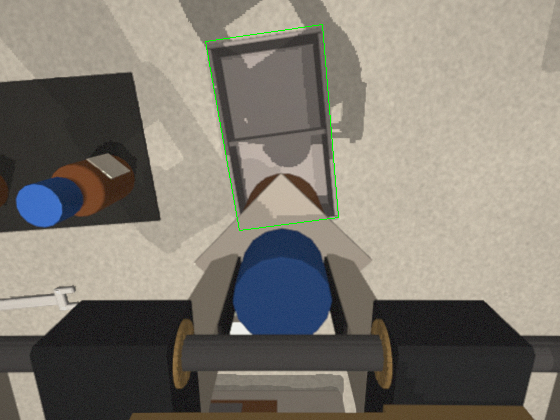

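The bin overlay fits the rim and the bottle is held upright over the far compartment. I'm lowering it.

Request:
{"method": "apply_moves", "body": {"steps": [[0, 0, 0.4, 0, 0, 0], [0, 0, 0.8, 0, 0, 0], [0, 0, 0.9, 0, 0, 0], [0, 0, 0.9, 0, 0, 0], [0, 0, 0.9, 0, 0, 0], [0, 0, 0.8, 0, 0, 0], [0, 0, 0.6, 0, 0, 0], [0, 0, 0.4, 0, 0, 0], [0, 0, 0.2, 0, 0, 0], [0, 0, 0.13, 0, 0, 0], [0, 0, 0.07, 0, 0, 0], [0, 0, 0.06, 0, 0, 0], [0, 0, 0.04, 0, 0, 0], [0, 0, 0, 0, 0, 0]]}}

```text
t: 7.58
ee_pos: [0.5035, 0.3534, 0.1407]
tcp_rot: [0.0, -0.001, 1.0, 0.0]
ft_force: [-0.2, -0.7, -2.8]
grip_width: 0.0434
finger_force: 20.0
```

Request:
{"method": "apply_moves", "body": {"steps": [[0, 0, 0.04, 0, 0, 0], [0, 0, 0.03, 0, 0, 0], [0, 0, 0, 0, 0, 0]]}}

```text
t: 7.83
ee_pos: [0.5034, 0.3534, 0.1383]
tcp_rot: [0.0, -0.001, 1.0, 0.0]
ft_force: [-0.5, -0.4, -2.9]
grip_width: 0.0438
finger_force: 20.0
```

Request:
{"method": "apply_moves", "body": {"steps": [[0, 0, 0, 0, 0, 0], [0, 0, 0, 0, 0, 0], [0, 0, 0, 0, 0, 0], [0, 0, 0, 0, 0, 0], [0, 0, 0, 0, 0, 0], [0, 0, 0, 0, 0, 0], [0, 0, 0, 0, 0, 0], [0, 0, 0, 0, 0, 0]], "claw": 90}}

```text
t: 8.5
ee_pos: [0.5034, 0.3533, 0.1382]
tcp_rot: [0.0, -0.001, 1.0, 0.0]
ft_force: [0.4, -0.4, -0.4]
grip_width: 0.0835
finger_force: 0.0
```

Request:
{"method": "apply_moves", "body": {"steps": [[0, 0, -0.6, 0, 0, 0], [0, 0, -1, 0, 0, 0], [0, 0, -1, 0, 0, 0], [0, 0, -1, 0, 0, 0], [-0.053, -0.917, 0, 0, 0, 0], [-0.053, -0.917, 0, 0, 0, 0], [-0.053, -0.917, 0, 0, 0, 0], [-0.053, -0.917, 0, 0, 0, 0], [-0.053, -0.917, 0, 0, 0, 0], [-0.053, -0.917, 0, 0, 0, 0], [-0.053, -0.917, 0, 0, 0, 0], [-0.053, -0.917, 0, 0, 0, 0], [-0.053, -0.917, 0, 0, 0, 0], [-0.053, -0.917, 0, 0, 0, 0], [-0.053, -0.917, 0, 0, 0, 0], [-0.053, -0.917, 0, 0, 0, 0], [-0.053, -0.917, 0, 0, 0, 0], [-0.053, -0.917, 0, 0, 0, 0], [-0.053, -0.917, 0, 0, 0, 0], [0, 0, 0, 0, 0, 0]], "claw": 100}}

```text
t: 10.17
ee_pos: [0.5276, -0.0629, 0.2461]
tcp_rot: [-0.0, 0.001, 1.0, -0.001]
ft_force: [0.0, 0.4, -0.2]
grip_width: 0.0931
finger_force: 0.0
```

```bash
python3 - <<'E'
from h import *; from rig import *
s=get_state(); print(s['t'],s['ee_pos'].round(4))
m=camera_model('wrist'); I=snapshot('wrist')
for c,a in blobs(I,300): print(c.round(1),a,capfit(m,c,.004).round(4))
T=snapshot('top');S=snapshot('side')
for n,J in(('top',T),('side',S)):
    for c,a in blobs(J): print(n,c.round(1),a,capfit(camera_model(n),c,.004).round(4))
cv2.imwrite('pics/s4.png',np.hstack([cv2.resize(I,(400,300)),cv2.resize(S[100:300,130:400],(400,300))])[:,:,::-1])
E
```

```text
10.1667 [ 0.5276 -0.0629  0.2461]
[160.9 132.2] 3516 [ 0.4622 -0.1502]
[521.1 198. ] 3759 [0.5119 0.1187]
[288.4 218.8] 2677 [ 0.5274 -0.0586]
top [353. 190.] 210 [ 0.5632 -0.3431]
top [172.2 208. ] 162 [0.5151 0.1273]
top [ 82.  211.8] 216 [0.5048 0.362 ]
top [278.6 228.7] 170 [ 0.4615 -0.1474]
side [198.2 127.3] 138 [0.5056 0.3579]
side [231.5 165.3] 173 [0.512  0.1197]
side [263.7 196.4] 154 [ 0.5291 -0.0546]
side [259.5 224.3] 219 [ 0.4635 -0.1461]
side [329.9 253.4] 156 [ 0.5722 -0.3333]
```

View pics/s4.png

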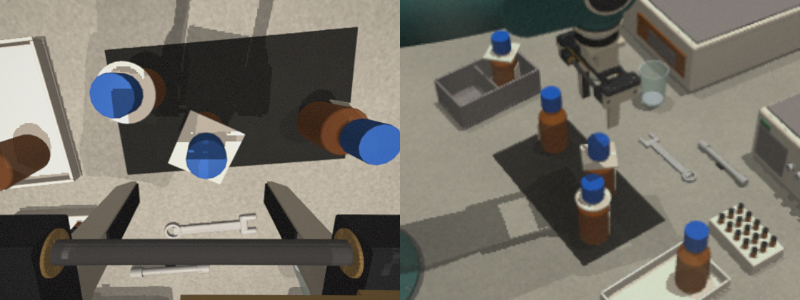

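Bottle A stands upright in the far compartment. B's cap is centred between the jaws, at (288,219) in the full wrist image. I'm descending and gripping.

Request:
{"method": "apply_moves", "body": {"steps": [[0, 0.14, 0.6, 0, 0, 0], [0, 0, 0.9, 0, 0, 0], [0, 0, 0.9, 0, 0, 0], [0, 0, 0.7, 0, 0, 0], [0, 0, 0.4, 0, 0, 0], [0, 0, 0.13, 0, 0, 0], [0, 0, 0, 0, 0, 0]]}}

```text
t: 10.9
ee_pos: [0.5275, -0.0545, 0.137]
tcp_rot: [-0.0, -0.001, 1.0, 0.0]
ft_force: [0.2, -0.5, 0.4]
grip_width: 0.0927
finger_force: 0.0
```

Request:
{"method": "apply_moves", "body": {"steps": [[0, 0, 0, 0, 0, 0], [0, 0, 0, 0, 0, 0], [0, 0, 0, 0, 0, 0], [0, 0, 0, 0, 0, 0], [0, 0, 0, 0, 0, 0], [0, 0, 0, 0, 0, 0], [0, 0, 0, 0, 0, 0], [0, 0, 0, 0, 0, 0], [0, 0, 0, 0, 0, 0], [0, 0, 0, 0, 0, 0], [0, 0, 0, 0, 0, 0]], "claw": 0, "grip_force": 20}}

```text
t: 11.82
ee_pos: [0.5276, -0.0552, 0.1373]
tcp_rot: [0.0, -0.0, 1.0, -0.0]
ft_force: [-0.4, -1.1, 0.7]
grip_width: 0.0436
finger_force: 19.9
```

Request:
{"method": "apply_moves", "body": {"steps": [[0, 0, -0.3, 0, 0, 0], [0, 0, -0.6, 0, 0, 0], [0, 0, -0.9, 0, 0, 0], [0, 0, -0.9, 0, 0, 0], [0, 0, -0.9, 0, 0, 0], [0, 0, -0.9, 0, 0, 0], [0, 0, -0.8, 0, 0, 0], [0, 0, -0.6, 0, 0, 0], [0, 0, -0.4, 0, 0, 0]]}}

```text
t: 12.57
ee_pos: [0.5276, -0.055, 0.3288]
tcp_rot: [0.001, -0.001, 1.0, -0.0]
ft_force: [0.2, -0.3, -3.8]
grip_width: 0.0435
finger_force: 19.9
```

Request:
{"method": "apply_moves", "body": {"steps": [[0.25, 0.4, 0, 0, 0, 0], [0.25, 0.7, 0, 0, 0, 0], [0.25, 0.85, 0, 0, 0, 0], [0.25, 0.85, 0, 0, 0, 0], [0.25, 0.85, 0, 0, 0, 0], [0.25, 0.85, 0, 0, 0, 0], [0.25, 0.85, 0, 0, 0, 0], [0.25, 0.85, 0, 0, 0, 0], [0.25, 0.85, 0, 0, 0, 0], [0.25, 0.85, 0, 0, 0, 0], [0.25, 0.85, 0, 0, 0, 0], [0.25, 0.85, 0, 0, 0, 0], [0.25, 0.85, 0, 0, 0, 0], [0.25, 0.85, 0, 0, 0, 0], [0.25, 0.85, 0, 0, 0, 0], [0.25, 0.6, 0, 0, 0, 0], [0.25, 0.38, 0, 0, 0, 0], [0, 0, 0, 0, 0, 0], [0, 0, 0, 0, 0, 0]]}}

```text
t: 14.15
ee_pos: [0.3989, 0.3389, 0.3253]
tcp_rot: [-0.001, -0.001, 1.0, -0.0]
ft_force: [0.1, -0.4, -3.4]
grip_width: 0.0441
finger_force: 20.0
```

Request:
{"method": "apply_moves", "body": {"steps": [[0, 0, 0.4, 0, 0, 0], [0, 0, 0.8, 0, 0, 0], [0, 0, 0.9, 0, 0, 0], [0, 0, 0.9, 0, 0, 0], [0, 0, 0.9, 0, 0, 0], [0, 0, 0.8, 0, 0, 0], [0, 0, 0.6, 0, 0, 0], [0, 0, 0.4, 0, 0, 0], [0, 0, 0.2, 0, 0, 0], [0, 0, 0.13, 0, 0, 0], [0, 0, 0.07, 0, 0, 0], [0, 0, 0.06, 0, 0, 0], [0, 0, 0.05, 0, 0, 0], [0, 0, 0.02, 0, 0, 0], [0, 0, 0, 0, 0, 0]]}}

```text
t: 15.4
ee_pos: [0.3998, 0.3387, 0.1397]
tcp_rot: [0.0, -0.001, 1.0, 0.0]
ft_force: [-0.5, 0.2, -3.9]
grip_width: 0.0438
finger_force: 20.0
```

Request:
{"method": "apply_moves", "body": {"steps": [[0, 0, 0, 0, 0, 0], [0, 0, 0, 0, 0, 0], [0, 0, 0, 0, 0, 0], [0, 0, 0, 0, 0, 0], [0, 0, 0, 0, 0, 0], [0, 0, 0, 0, 0, 0], [0, 0, 0, 0, 0, 0], [0, 0, 0, 0, 0, 0]], "claw": 90}}

```text
t: 16.07
ee_pos: [0.3997, 0.3386, 0.1394]
tcp_rot: [0.0, -0.001, 1.0, -0.0]
ft_force: [-0.4, -0.3, 0.8]
grip_width: 0.0832
finger_force: 0.0
```

Request:
{"method": "apply_moves", "body": {"steps": [[0, 0, -0.8, 0, 0, 0], [0, 0, -1, 0, 0, 0], [0, 0, -1, 0, 0, 0], [-0.13, -0.95, -0.3, 0, 0, 0], [-0.13, -0.95, -0.3, 0, 0, 0], [-0.13, -0.95, -0.3, 0, 0, 0], [-0.13, -1, 0, 0, 0, 0], [-0.13, -1, 0, 0, 0, 0], [-0.13, -1, 0, 0, 0, 0], [-0.13, -1, 0, 0, 0, 0], [-0.13, -1, 0, 0, 0, 0], [-0.13, -1, 0, 0, 0, 0], [-0.13, -1, 0, 0, 0, 0], [-0.13, -1, 0, 0, 0, 0], [-0.13, -1, 0, 0, 0, 0], [-0.13, -1, 0, 0, 0, 0], [-0.13, -1, 0, 0, 0, 0], [-0.13, -1, 0, 0, 0, 0], [-0.13, -1, 0, 0, 0, 0], [0, -0.43, 0, 0, 0, 0]], "claw": 100}}

```text
t: 17.73
ee_pos: [0.4627, -0.1526, 0.2501]
tcp_rot: [-0.0, 0.0, 1.0, -0.0]
ft_force: [0.9, 0.0, 0.2]
grip_width: 0.0934
finger_force: 0.0
```

Request:
{"method": "apply_moves", "body": {"steps": [[0, 0, 0, 0, 0, 0]]}}

```text
t: 17.82
ee_pos: [0.4625, -0.152, 0.25]
tcp_rot: [-0.0, 0.001, 1.0, -0.0]
ft_force: [0.4, 1.0, -1.1]
grip_width: 0.0933
finger_force: 0.0
```

```bash
python3 - <<'E'
from h import *; from rig import *
s=get_state(); print(s['t'],s['ee_pos'].round(4))
m=camera_model('wrist'); I=snapshot('wrist')
for c,a in blobs(I,300): print(c.round(1),a,capfit(m,c,.004).round(4))
S=snapshot('side')
y=np.radians(5.6);c=np.array([.5031,-.341]);X=np.array([np.cos(y),np.sin(y)]);Y=np.array([-X[1],X[0]])
pts=[np.r_[c+a*.1075*X+b*.0625*Y,.03] for a,b in((-1,-1),(-1,1),(1,1),(1,-1))]
print(c-.052*X)
J=I.copy();cv2.polylines(J,[proj(m,pts).astype(int)],True,(0,255,0),1)
K2=S.copy();cv2.polylines(K2,[proj(camera_model('side'),pts).astype(int)],True,(0,255,0),1)
cv2.imwrite('pics/s5.png',np.hstack([cv2.resize(J,(400,300)),cv2.resize(K2[100:330,130:400],(400,300))])[:,:,::-1])
E
```

```text
17.8167 [ 0.4625 -0.152   0.25  ]
[285.6 218.1] 2650 [ 0.463  -0.1498]
[ 0.45134818 -0.34607431]
```

View pics/s5.png

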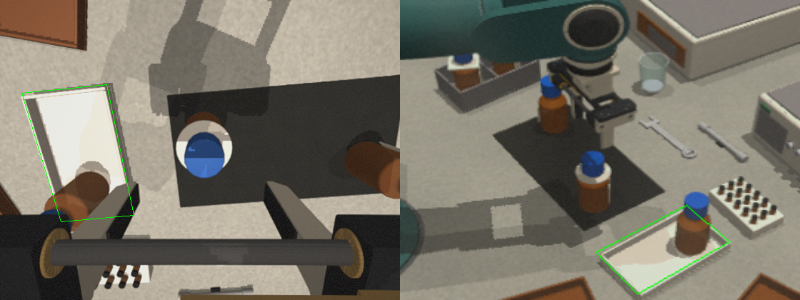

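The tray overlay fits in both views and the round-collared cap is centred. I'm gripping it.

Request:
{"method": "apply_moves", "body": {"steps": [[0, 0.06, 0.6, 0, 0, 0], [0, 0, 0.9, 0, 0, 0], [0, 0, 0.9, 0, 0, 0], [0, 0, 0.8, 0, 0, 0], [0, 0, 0.4, 0, 0, 0], [0, 0, 0.15, 0, 0, 0], [0, 0, 0, 0, 0, 0]]}}

```text
t: 18.5
ee_pos: [0.4626, -0.1473, 0.1377]
tcp_rot: [-0.0, -0.001, 1.0, 0.0]
ft_force: [-0.3, -0.8, -0.4]
grip_width: 0.0933
finger_force: 0.0
```

Request:
{"method": "apply_moves", "body": {"steps": [[0, 0, 0, 0, 0, 0], [0, 0, 0, 0, 0, 0], [0, 0, 0, 0, 0, 0], [0, 0, 0, 0, 0, 0], [0, 0, 0, 0, 0, 0], [0, 0, 0, 0, 0, 0], [0, 0, 0, 0, 0, 0], [0, 0, 0, 0, 0, 0], [0, 0, 0, 0, 0, 0], [0, 0, 0, 0, 0, 0], [0, 0, 0, 0, 0, 0]], "claw": 0, "grip_force": 20}}

```text
t: 19.42
ee_pos: [0.4626, -0.148, 0.1379]
tcp_rot: [0.0, -0.001, 1.0, -0.0]
ft_force: [0.1, -1.2, 0.4]
grip_width: 0.0435
finger_force: 20.0
```

Request:
{"method": "apply_moves", "body": {"steps": [[0, 0, -0.3, 0, 0, 0], [0, 0, -0.6, 0, 0, 0], [0, 0, -0.9, 0, 0, 0], [0, 0, -0.7, 0, 0, 0], [0, 0, -0.4, 0, 0, 0], [0, 0, -0.1, 0, 0, 0], [0, 0, 0, 0, 0, 0]]}}

```text
t: 20.0
ee_pos: [0.4627, -0.1479, 0.2281]
tcp_rot: [0.0, -0.001, 1.0, -0.0]
ft_force: [-0.2, -0.1, -3.4]
grip_width: 0.0437
finger_force: 20.0
```

Request:
{"method": "apply_moves", "body": {"steps": [[0.04, -0.4, 0, 0, 0, 0], [0.05, -0.7, 0, 0, 0, 0], [0.05, -0.9, 0, 0, 0, 0], [0.05, -0.9, 0, 0, 0, 0], [0.05, -0.9, 0, 0, 0, 0], [0.05, -0.9, 0, 0, 0, 0], [0.05, -0.9, 0, 0, 0, 0], [0.04, -0.7, 0, 0, 0, 0], [0.04, -0.3, 0, 0, 0, 0], [0, 0, 0, 0, 0, 0], [0, 0, 0.4, 0, 0, 0], [0, 0, 0.8, 0, 0, 0], [0, 0, 0.7, 0, 0, 0], [0, 0, 0.4, 0, 0, 0], [0, 0, 0.3, 0, 0, 0], [0, 0, 0.15, 0, 0, 0], [0, 0, 0.1, 0, 0, 0], [0, 0, 0.06, 0, 0, 0], [0, 0, 0.03, 0, 0, 0], [0, 0, 0, 0, 0, 0]]}}

```text
t: 21.67
ee_pos: [0.4504, -0.3461, 0.1402]
tcp_rot: [0.0, -0.001, 1.0, -0.0]
ft_force: [0.5, 0.9, -3.1]
grip_width: 0.0436
finger_force: 20.0
```

Request:
{"method": "apply_moves", "body": {"steps": [[0, 0, 0.03, 0, 0, 0], [0, 0, 0, 0, 0, 0]]}}

```text
t: 21.83
ee_pos: [0.4503, -0.346, 0.139]
tcp_rot: [0.0, -0.0, 1.0, -0.0]
ft_force: [0.7, 0.5, -3.6]
grip_width: 0.0437
finger_force: 20.0
```

Request:
{"method": "apply_moves", "body": {"steps": [[0, 0, 0, 0, 0, 0], [0, 0, 0, 0, 0, 0], [0, 0, 0, 0, 0, 0], [0, 0, 0, 0, 0, 0], [0, 0, 0, 0, 0, 0], [0, 0, 0, 0, 0, 0], [0, 0, 0, 0, 0, 0], [0, 0, 0, 0, 0, 0], [0, 0, -0.6, 0, 0, 0], [0, 0, -1, 0, 0, 0], [0, 0, -1, 0, 0, 0], [0, 0, -1, 0, 0, 0], [0, 0, -1, 0, 0, 0], [0.5, 0.5, -0.5, 0, 0, 0], [0.8, 0.8, 0, 0, 0, 0], [0.8, 0.8, 0, 0, 0, 0], [0, 0, 0, 0, 0, 0], [0, 0, 0, 0, 0, 0]], "claw": 90}}

```text
t: 23.33
ee_pos: [0.3866, -0.2824, 0.2926]
tcp_rot: [0.001, -0.001, 1.0, -0.001]
ft_force: [-0.2, 0.1, 0.2]
grip_width: 0.0839
finger_force: 0.0
```

```bash
python3 - <<'E'
from h import *; from rig import *
s=get_state(); print(s['t'],s['ee_pos'].round(4))
I=snapshot('top');S=snapshot('side')
for n,J in(('top',I),('side',S)):
    for c,a in blobs(J,50): print(n,c.round(1),a,capfit(camera_model(n),c,.005).round(4))
cv2.imwrite('pics/s6.png',np.hstack([cv2.resize(I[90:290,60:380],(400,250)),cv2.resize(S[100:330,130:400],(400,300))[:250]])[:,:,::-1])
E
```

```text
23.3333 [ 0.3866 -0.2824  0.2926]
top [353.  190.1] 211 [ 0.563  -0.3428]
top [174.6 208.8] 234 [0.513 0.121]
top [ 82.1 211.9] 217 [0.5046 0.3614]
top [ 86.4 252.6] 217 [0.3999 0.3451]
side [330.  253.4] 157 [ 0.5717 -0.3341]
side [293.6 271.9] 172 [ 0.4562 -0.337 ]
```

View pics/s6.png

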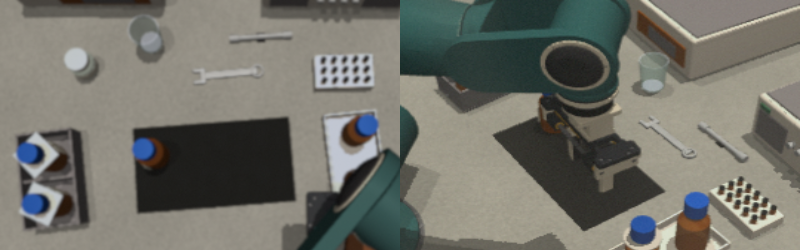

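All three bottles stand upright in their places: the rejects in the bin, and the passed bottle in the tray at about (0.45, -0.34). Plain bottle, occupant and bystanders are unmoved.

```bash
python3 -c "
from rig import *
print(sign_off())"
```

```text
the job is handed in; nothing more can be done
None
```

I placed both square-collared bottles upright in the grey bin and the round-collared one upright in the free half of the white tray, then handed the job in after about 23 s of the 67 s allowed; the rig returned no verdict.

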